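# Test the wide footswitch on the electronics bench

### The job

Test the footswitch with the wide pedal before it goes under the bench: press its pedal down with the gripper until it sits fully on its stop, keep it there for at least one second, then let go so that it springs all the way back up. Do not press the footswitch with the narrow pedal.

Things in the scene. Friction and masses are not known exactly. Their poses are not given: they have to be found in the camera images.
- wide_pedal (a joint): angle of the wide pedal, rad: 0 = up, at rest (tread sloping up to its toe at 0.37 rad); 0.22 = on its stop (slope 0.15 rad). Grey base 200 x 110 x 12 mm, fixed; steel treadle 175 x 70 mm with black ribbed rubber, hinged at the heel 38 mm up between cheeks 54 mm high. A spring raises it: at the tread point 7 N starts it, 12 N brings it to the stop (rigid).
- wide_tread (a point): place to press: on the centre line of the 70 mm wide tread's top face, 135 mm from the hinge, 30 mm short of the toe edge. x runs along the tread from hinge to free toe, z out of its face. 93 mm above the bench when up, 65 mm on the stop, and then 6 mm further toe-wards. Toe points roughly away from the robot, turned up to 1.2 rad either way; left or right of the other.
- narrow_pedal (a joint): angle of the narrow pedal, rad: same values, height and build as the wide one, but on a base 200 x 70 mm and with a treadle 175 mm long and only 30 mm wide. It must stay up.
- narrow_tread (a point): place to press: on the centre line of the 30 mm wide tread's top face, 135 mm from the hinge, 30 mm short of the toe edge. x runs along the tread from hinge to free toe, z out of its face. 93 mm above the bench when up, 65 mm on the stop, and then 6 mm further toe-wards.

How it is judged:
By the outcome, as a careful person would: the job done as asked, in the order asked, and still so for the second after the job is handed in, with the robot touching nothing.
It also fails if it takes over 32 s, if anything falls off the work surface, if the arm or the gripper's body presses on something with over 40 N, if the wrist force passes 120 N, or if a joint passes its speed limit or range.

### The arm

A 6-joint arm with a two-finger parallel gripper is mounted at the origin on the work surface. World frame = base frame: x ahead of the robot, y to its left, z up, the work surface at z = 0. Lengths are in m, angles in degrees, forces in N, time in s.
With the tool pointing down it reaches from about 0.325 to 0.775 m from the base axis. Payload 5.5 kg.
Tool frame: the origin (TCP) lies at the very end of the fingers, on their centre line; the grasp point (between the pads) lies 19 mm behind it (arm.hold_point_z is the distance from the TCP to the grasp point, in m); z points along the fingers, y is the line along which they close (so a half turn about z gives the same grasp; the last joint's range is limited). The gripper opens to 85 mm and grips with 20 to 120 N. Pads are 22 mm wide; open, the fingers measure 114 mm over their backs; the gripper's body (76 mm by 85 mm) begins 54 mm behind the grasp point. The pads swing forward as they close: fully open they stand 13 mm farther back than shut.
Start: joints at [-73.264, 5.22, 70.514, -0, 104.267, -3.249], TCP at [0.205, -0.564, 0.231] pointing down, gripper open.
Joint ranges: [-164.24, 164.24], [-49.07, 125.15], [9.68, 141.18], [-86.29, 266.29], [3.28, 154.24], [-151.56, 151.56]. Speed limits (degrees/s): [147.25, 147.25, 172.46, 180, 180, 180].

### API

Orientations are given as a 3x3 rotation matrix whose columns are the frame's x, y, z axes.
In Python, from rig import status, imaging, workorder, cut_out, pinpoint, arm gives the robot as it stands.
- The arm moves only by the shell command python3 -m pendant 'ROWS' [FORCE]. ROWS is JSON, a list of rows, each a list of 7 numbers: the shift along the world's x, y, z scaled (see below), then the turn, a rotation vector about the world's x, y, z scaled (see below), then the closure in counts, from 0 (fully open) to 255 (shut). A call has 1 to 12 rows; each row shifts and turns the commanded pose from where the row before left it; what a row does not reach is not made up. The controller multiplies each number of a shift by 1 m and each number of a turn by pi rad. A row lasts 1/12 s, in which the tool goes at most 41.7 mm and 7.16 degrees, less where a joint would pass 70% of its speed; a pose out of reach is approached as far as the arm can. A call with a number of a shift or a turn outside -1 to 1 is refused whole. A call with a gripper value outside its range is refused whole. The fingers move at their own pace and stop on an object; FORCE is the grip in N (left out, the last holds). Time passes only in rows, so rows that do not move let the fingers close. It gives the time, the measured TCP pose, the force, the opening and the grip force at its end, in the units of the state.
- status.state(): the state, without advancing time (a new reading comes with each control period).
- imaging.camera(name): name is "scene" or "top"; returns the picture (400x640x3 uint8, blue, green, red); there is no depth.
- imaging.get_calibration(name): a dict with "vertical_fov" (degrees; the focal length in pixels is half the picture's height over the tangent of half this angle, whatever the lens; pixels are square), "cx", "cy" (the principal point, pixels), "T" (4x4, takes a point from camera to world coordinates). Camera axes: x right, y down, z forward; pixel columns grow to the right and rows downward; lengths in m; the calibration is good to about 2 mm. A picture is of the moment at which its call begins. get_calibration takes no time and is no camera call.
- workorder.finish_job(): hands the job in; it is judged then, once.
Trained networks look in the newest picture that a camera, given by its name, has taken for a name from the list of things; names that differ only in an ending like _2 or _b are one class to them, and where a whole thing is asked for, a point or a joint stands for the part that bears it (a point fixed in the world has none). Each returns a list of dicts, best first, with "conf" (0 to 1); they miss things now and then, are a little off and sometimes report something else, mostly with a low value. They report only what shows in the picture. A call takes as long as a camera call.
- cut_out(camera, thing): "pixels" (400x640 bool, what is visible of it) and "box" ([centre column, centre row, width, height] in pixels, round what is visible of it).
- pinpoint(camera, thing): "xy" ([column, row] in pixels: a listed point, or the origin of a listed thing).
The state is a dict: "t": time; "joint_positions": joint angles; "dq": joint speeds; "tau": joint torques, N m; "tcp_pos": TCP position; "tool_rot": TCP orientation; "contact_force": force on the tool from outside, world axes, zero at the start; "moment": the same for the moment, N m; "width": finger opening in m; "grasp_force": force on a finger pad.
Only numpy, scipy, OpenCV 4.12 (cv2) and the standard library are available. Lean on these libraries where they do the work, as an engineer would, in place of code of your own. Each camera call takes 0.05 s, during which the arm holds its last target. There are 200 camera calls.

## Working session

There is one attempt and no reset: what is moved stays moved. The work goes in short steps, Python scripts to look and compute and a shell command to move; the robot and the scene stay as the last step left them, time stands still between calls to the robot, and variables do not carry over. Pictures are saved under pics/ and viewed, at most 10 in all, crops included, and the job is handed in when it is done.

```bash
mkdir -p pics; cat > h.py <<'E'
import numpy as np, cv2
from rig import status, imaging, workorder, cut_out, pinpoint, arm
def ray(cam,xy):
    c=imaging.get_calibration(cam); f=200/np.tan(np.radians(c["vertical_fov"])/2); T=np.array(c["T"])
    d=T[:3,:3]@np.array([(xy[0]-c["cx"])/f,(xy[1]-c["cy"])/f,1]); return T[:3,3],d
def at_z(cam,xy,z):
    o,d=ray(cam,xy); return o+d*(z-o[2])/d[2]
def tri(a,b):
    (o1,d1),(o2,d2)=a,b
    s=np.linalg.lstsq(np.c_[d1,-d2],o2-o1,rcond=None)[0]
    p,q=o1+s[0]*d1,o2+s[1]*d2; return (p+q)/2,np.linalg.norm(p-q)
E
python3 - <<'E'
from h import *
ims=[]
for c in("scene","top"):
    im=imaging.camera(c).copy()
    print(c,{k:np.round(v,3).tolist() for k,v in imaging.get_calibration(c).items()})
    for t in("wide_tread","narrow_tread"):
        for r in pinpoint(c,t)[:2]: print(c,t,np.round(r["xy"],1),round(r["conf"],2),at_z(c,r["xy"],.093).round(3))
    cv2.imwrite(f"pics/{c}0.png",im)
s=status.state();print(s["t"],s["tcp_pos"],np.round(s["tool_rot"],3).tolist(),s["contact_force"],s["width"])
E
```

```text
scene {'vertical_fov': 56.034, 'cx': 324.779, 'cy': 195.373, 'T': [[-0.687, 0.551, -0.474, 0.965], [0.727, 0.512, -0.458, 0.415], [-0.01, -0.659, -0.752, 0.805], [0.0, 0.0, 0.0, 1.0]]}
scene wide_tread [255.8 178.1] 0.7 [ 0.596 -0.193  0.093]
scene narrow_tread [406.6 293. ] 0.67 [0.596 0.286 0.093]
top {'vertical_fov': 56.658, 'cx': 320.491, 'cy': 202.822, 'T': [[0.014, -0.995, 0.103, 0.404], [-1.0, -0.013, 0.014, -0.044], [-0.013, -0.103, -0.995, 1.113], [0.0, 0.0, 0.0, 1.0]]}
top wide_tread [379.9 167.3] 0.97 [ 0.612 -0.194  0.093]
top narrow_tread [210.5 171.2] 0.94 [0.595 0.279 0.093]
0.3 [ 0.20505777 -0.56378536  0.23088574] [[0.94, 0.342, -0.0], [0.342, -0.94, 0.001], [0.0, -0.001, -1.0]] [ 0.18447483  0.4073734  -0.49255484] 0.08583813278068718
```

View pics/scene0.png

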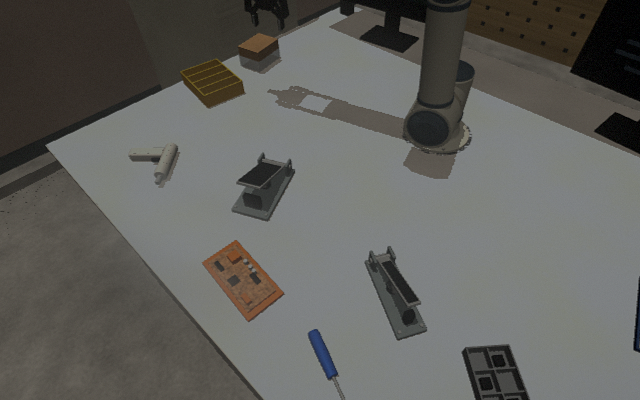

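View pics/top0.png

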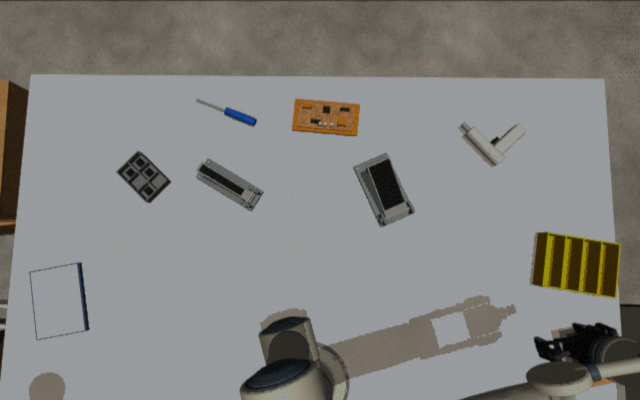

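The wide pedal is the right one in the top view, about (383,187), with its toe up-image near (376,156). The narrow one is at about (230,184). Next I'll triangulate the tread point and get the pedal's direction.

```bash
python3 - <<'E'
from h import *
imaging.camera("top");imaging.camera("scene")
a=pinpoint("top","wide_tread")[0]["xy"];b=pinpoint("scene","wide_tread")[0]["xy"]
print(a,b,tri(ray("top",a),ray("scene",b)))
im=imaging.camera("top").copy()
for t in ("wide_tread","wide_pedal"):
  m=cut_out("top",t)[0]; p=m["pixels"]
  r=cv2.minAreaRect(np.argwhere(p)[:,::-1].astype(np.float32)); bx=cv2.boxPoints(r)
  print(t,m["conf"],p.sum(),r)
  print(np.array([at_z("top",q,.07) for q in bx]).round(3)[:,:2].tolist())
  for q in bx: cv2.circle(im,tuple(int(v) for v in q),1,(0,0,255),-1)
cv2.circle(im,tuple(int(round(v)) for v in a),1,(0,255,0),-1)
cv2.imwrite("pics/c1.png",cv2.resize(im[140:240,320:440],None,fx=6,fy=6,interpolation=cv2.INTER_CUBIC)[:600])
E
```

```text
Traceback (most recent call last):
IndexError: list index out of range
```

```bash
python3 - <<'E'
from h import *
a=[379.9,167.3]; b=[255.8,178.1]
print("tri",tri(ray("top",a),ray("scene",b)))
im=imaging.camera("top").copy()
for t in ("wide_tread","wide_pedal"):
  L=cut_out("top",t)
  if not L: print(t,"missed"); continue
  m=L[0]; p=m["pixels"]
  r=cv2.minAreaRect(np.argwhere(p)[:,::-1].astype(np.float32)); bx=cv2.boxPoints(r)
  print(t,m["conf"],p.sum(),r)
  print(np.array([at_z("top",q,.07) for q in bx]).round(3)[:,:2].tolist())
  for q in bx: cv2.circle(im,tuple(int(v) for v in q),1,(0,0,255),-1)
L=pinpoint("top","wide_tread"); print([(r["xy"],r["conf"]) for r in L])
cv2.circle(im,tuple(int(round(v)) for v in a),1,(0,255,0),-1)
cv2.imwrite("pics/c1.png",cv2.resize(im[140:240,320:440],None,fx=6,fy=6,interpolation=cv2.INTER_CUBIC)[:600])
E
```

```text
tri (array([ 0.60534628, -0.1881859 ,  0.10490417]), np.float64(0.010850656206845388))
wide_tread 0.62 1456 ((387.3180847167969, 188.3045196533203), (59.452606201171875, 25.80100440979004), 68.42869567871094)
[[0.621, -0.153], [0.65, -0.222], [0.492, -0.282], [0.464, -0.215]]
wide_pedal 0.82 1440 ((387.39678955078125, 187.7339324951172), (59.46182632446289, 25.63042640686035), 68.80594635009766)
[[0.624, -0.154], [0.651, -0.222], [0.493, -0.282], [0.466, -0.215]]
[([380.9, 169.0], 0.63)]
```

View pics/c1.png

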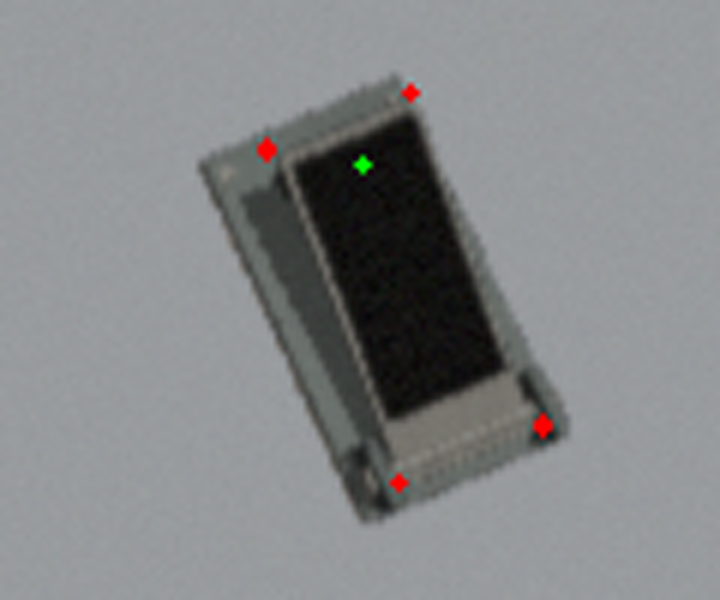

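The crop shows the tread with toe edge midpoint at about (379.2,161.9) and heel edge midpoint at about (396.9,212.2). The detected tread point sits slightly toe-ward of where the geometry puts it.

```bash
python3 - <<'E'
from h import *
t=at_z("top",[379.2,161.9],.104);h=at_z("top",[396.9,212.2],.038)
d=t-h;print(t,h,np.linalg.norm(d),"yaw",np.arctan2(d[1],d[0]))
u=d/np.linalg.norm(d);print("pt",t-.03*u,at_z("top",[380.9,169],.093))
l=at_z("top",[368.3,165.8],.104);r=at_z("top",[390,158],.104);print("width",np.linalg.norm(l-r),np.degrees(np.arctan2(*(l-r)[1::-1])))
for z in(.093,): print(ray("scene",[255.8,178.1])[0]+0, at_z("scene",[255.8,178.1],z))
E
```

```text
[ 0.62459701 -0.19037603  0.104     ] [ 0.49134822 -0.25082036  0.038     ] 0.16051403562896097 yaw 0.4258603401030759
pt [ 0.59969287 -0.20167304  0.09166463] [ 0.60694484 -0.19665219  0.093     ]
width 0.06394527090050652 110.6908067702204
[0.96544104 0.41457868 0.80493913] [ 0.59616105 -0.19347905  0.093     ]
```

```bash
python3 -m pendant '[[0.02,0.02,0,0,0,0,255],[0.03,0.028,0,0,0,0,255],[0.03,0.028,0,0,0,0,255],[0.03,0.028,0,0,0,0,255],[0.03,0.028,0,0,0,0,255],[0.03,0.028,0,0,0,0,255],[0.03,0.028,0,0,0,0,255],[0.03,0.028,0,0,0,0,255],[0.03,0.028,0,0,0,0,255],[0.03,0.028,0,0,0,0,255],[0.03,0.028,0,0,0,0,255],[0.03,0.028,0,0,0,0,255]]' 40
```

```text
t: 1.65
tcp_pos: [0.5563, -0.2342, 0.2315]
tool_rot: [[0.94, 0.342, 0.0], [0.342, -0.94, -0.0], [0.0, 0.0, -1.0]]
contact_force: [-0.4, -0.6, 0.3]
width: -0.0006
grasp_force: 0.0
```

```bash
python3 -m pendant '[[0.021,0.018,-0.01,0,0,0,255],[0.021,0.018,-0.02,0,0,0,255],[0,0,-0.03,0,0,0,255],[0,0,-0.03,0,0,0,255],[0,0,-0.01,0,0,0,255],[0,0,0,0,0,0,255],[0,0,0,0,0,0,255]]'
python3 - <<'E'
from h import *
s=status.state();print(s["tcp_pos"],s["contact_force"])
a=imaging.camera("top").copy()[130:230,320:440];b=imaging.camera("scene").copy()[120:220,200:320]
cv2.imwrite("pics/d.png",np.vstack([cv2.resize(i,None,fx=3,fy=3,interpolation=cv2.INTER_CUBIC) for i in(a,b)]))
c=imaging.get_calibration
for n in("top","scene"):
  C=c(n);f=200/np.tan(np.radians(C["vertical_fov"])/2);T=np.linalg.inv(np.array(C["T"]))
  p=T@np.r_[s["tcp_pos"],1];print(n,f*p[0]/p[2]+C["cx"],f*p[1]/p[2]+C["cy"])
E
```

```text
t: 2.23
tcp_pos: [0.5969, -0.2001, 0.1318]
tool_rot: [[0.94, 0.341, -0.0], [0.341, -0.94, 0.0], [-0.0, -0.0, -1.0]]
contact_force: [-0.2, -0.2, 1.4]
width: -0.0
grasp_force: 0.0
[ 0.59690238 -0.2001489   0.1318386 ] [-0.1593135  -0.18417652  1.41596074]
top 384.380530094967 169.89363202948704
scene 251.66304911184753 166.45227008001712
```

View pics/d.png

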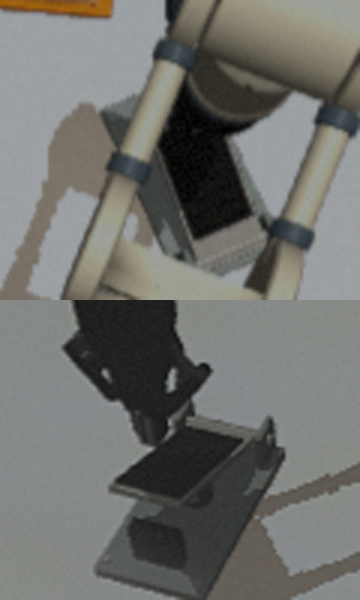

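The fingertip shows above the tread's centre line near the toe, at scene pixel (250,167), which matches its projection. I'll press now.

```bash
python3 -m pendant '[[0,0,-0.01,0,0,0,255],[0,0,-0.01,0,0,0,255],[0,0,-0.006,0,0,0,255],[0,0,-0.006,0,0,0,255],[0,0,-0.006,0,0,0,255],[0,0,-0.006,0,0,0,255],[0,0,-0.006,0,0,0,255],[0,0,-0.004,0,0,0,255],[0,0,0,0,0,0,255],[0,0,0,0,0,0,255]]'
```

```text
t: 3.17
tcp_pos: [0.599, -0.1996, 0.08]
tool_rot: [[0.94, 0.342, 0.006], [0.342, -0.94, -0.001], [0.005, 0.003, -1.0]]
contact_force: [1.5, 2.7, 9.9]
width: -0.0
grasp_force: 4.4
```

```bash
python3 -m pendant '[[0,0,-0.004,0,0,0,255],[0,0,-0.004,0,0,0,255],[0,0,-0.003,0,0,0,255],[0,0,0,0,0,0,255],[0,0,0,0,0,0,255]]'; python3 -m pendant '[[0,0,-0.003,0,0,0,255],[0,0,0,0,0,0,255],[0,0,0,0,0,0,255]]'
```

```text
t: 3.58
tcp_pos: [0.6002, -0.1994, 0.0702]
tool_rot: [[0.939, 0.343, 0.009], [0.343, -0.939, -0.001], [0.008, 0.004, -1.0]]
contact_force: [3.7, 2.9, 11.0]
width: 0.0001
grasp_force: 5.3
t: 3.83
tcp_pos: [0.6006, -0.1992, 0.0676]
tool_rot: [[0.939, 0.343, 0.01], [0.343, -0.939, -0.001], [0.009, 0.004, -1.0]]
contact_force: [4.4, 3.5, 13.1]
width: 0.0002
grasp_force: 5.6
```

```bash
for i in 1 2; do python3 -m pendant '[[0,0,-0.003,0,0,0,255],[0,0,0,0,0,0,255],[0,0,0,0,0,0,255]]'|grep -E '^t:|pos|contact'; done
```

```text
t: 4.08
tcp_pos: [0.601, -0.1991, 0.0649]
contact_force: [5.9, 4.4, 13.7]
t: 4.33
tcp_pos: [0.6013, -0.1991, 0.064]
contact_force: [1.3, 5.9, 20.7]
```

Height barely moved while the force jumped, so it is on the stop. I'll add a little margin and hold.

```bash
python3 -m pendant '[[0,0,-0.003,0,0,0,255],[0,0,0,0,0,0,255],[0,0,0,0,0,0,255]]'|grep -E '^t:|pos|contact'; for i in 1 2; do python3 -m pendant '[[0,0,0,0,0,0,255],[0,0,0,0,0,0,255],[0,0,0,0,0,0,255],[0,0,0,0,0,0,255],[0,0,0,0,0,0,255],[0,0,0,0,0,0,255],[0,0,0,0,0,0,255],[0,0,0,0,0,0,255],[0,0,0,0,0,0,255],[0,0,0,0,0,0,255]]'|grep -E '^t:|pos|contact'; done
python3 - <<'E'
from h import *
cv2.imwrite("pics/e.png",cv2.resize(imaging.camera("scene")[120:220,200:320],None,fx=4,fy=4))
E
```

```text
t: 4.58
tcp_pos: [0.6014, -0.1991, 0.0637]
contact_force: [-3.0, 7.8, 30.5]
t: 5.42
tcp_pos: [0.6014, -0.1991, 0.0637]
contact_force: [-3.7, 8.3, 30.0]
t: 6.25
tcp_pos: [0.6014, -0.1991, 0.0637]
contact_force: [-3.7, 8.0, 30.8]
```

View pics/e.png

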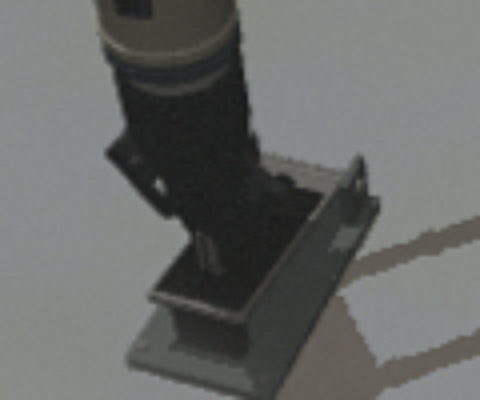

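The tread is down on its stop block, with the fingertip on it at crop (208,265). The hold has lasted over 1.6 s, so I'll release it.

```bash
python3 -m pendant '[[0,0,0.006,0,0,0,255],[0,0,0.006,0,0,0,255],[0,0,0.008,0,0,0,255],[0,0,0.01,0,0,0,255],[0,0,0.015,0,0,0,255],[0,0,0.025,0,0,0,255],[0,0,0.035,0,0,0,255],[0,0,0.03,0,0,0,255],[0,0,0,0,0,0,255],[0,0,0,0,0,0,255],[0,0,0,0,0,0,255],[0,0,0,0,0,0,255]]'
python3 - <<'E'
from h import *
cv2.imwrite("pics/f.png",cv2.resize(imaging.camera("scene")[120:220,200:320],None,fx=4,fy=4))
E
```

```text
t: 7.3
tcp_pos: [0.5964, -0.1997, 0.187]
tool_rot: [[0.94, 0.342, -0.003], [0.342, -0.94, 0.001], [-0.002, -0.002, -1.0]]
contact_force: [-0.2, 0.3, -0.5]
width: 0.0003
grasp_force: 0.0
```

View pics/f.png

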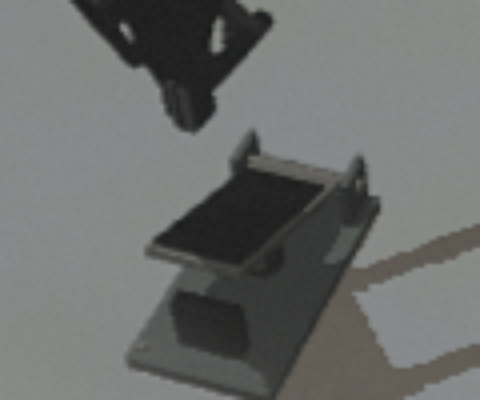

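The tread is fully back up, with its toe edge at crop (150-245, 250-270) as before the press. The gripper is clear and nothing touches it.

```bash
python3 -c "
from rig import workorder; print(workorder.finish_job())"
```

```text
the job is handed in; nothing more can be done
None
```

I pressed the wide pedal onto its stop, held it there for over 1.6 s at about 30 N and let it spring back up; the narrow pedal was never touched, and the job is handed in.

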